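Set up the tagging station: shut the label drawer and turn up the tag tub

ROBOT

A 6-joint arm with a two-finger parallel gripper is mounted at the origin on the work surface. World frame = base frame: x ahead of the robot, y to its left, z up, the work surface at z = 0. Lengths are in m, angles in rad, forces in N, time in s.
With the tool pointing down it reaches from about 0.4 to 0.825 m from the base axis. Payload 7 kg.
Tool frame: the origin (TCP) lies on the centre line of the jaws, within the pads' length; the fingertips stand 22 mm ahead of it and the grasp point (between the pads) lies 3 mm ahead of it; z points along the fingers, y is the line along which they close (so a half turn about z gives the same grasp; the last joint's range is limited). The gripper opens to 88 mm and grips with 3 to 60 N. Pads are 19 mm wide; open, the fingers measure 130 mm over their backs; the gripper's body (78 mm by 193 mm) begins 47 mm behind the grasp point.
Start: joints at [-0.909, 0.359, 0.012, 0, -1.224, -0.288], TCP at [0.246, -0.628, 0.249] pointing down, gripper open.
Joint ranges: [-3.07, 3.07], [-1.43, 2.12], [-1.02, 1.25], [-3.03, 1.67], [-3.05, -0], [-3.03, 3.03]. Speed limits (rad/s): [2.39, 2.39, 3.01, 3.14, 3.14, 3.14].

INTERFACE

Orientations are given as [roll, pitch, yaw] about the fixed x, y, z axes, in that order (R = Rz(yaw) Ry(pitch) Rx(roll)).
In Python, from station import arm gives the robot as it stands.
- The arm moves only by the tool arm_command, never from a script. Its argument "series" is one flat list of numbers, 7 for each row, row after row: the turn, a rotation vector about the tool's x, y, z each as a share of 90 degrees, from -1 to 1, then the shift along the tool's x, y, z each as a share of 0.1 m, from -1 to 1, then the opening, from 0 (shut) to 1 (fully open). A call has 1 to 8 rows; each row is the pose to reach, as a shift and turn from the pose commanded when the call began, along the tool's axes at that moment; what a row does not reach only later rows make up. A row lasts 1/8 s, in which the tool goes at most 62.5 mm and 10.7 degrees, less where a joint would pass 70% of its speed; a pose out of reach is approached as far as the arm can. A call with a number of a shift or a turn outside -1 to 1 is refused whole. A call with a gripper value outside its range is refused whole. The fingers move at their own pace and stop on an object; "force" is the grip in N (left out, the last holds). Time passes only in rows, so rows that repeat a pose let the fingers close. It gives the time, the measured TCP pose, the force, the opening and the grip force at its end, in the units of the state.
- arm.get_state(): the state, without advancing time (a new reading comes with each control period).
- arm.grab_frame(name): name is "scene" or "top"; returns the picture (384x512x3 uint8, blue, green, red); there is no depth.
- arm.camera_model(name): a dict with "fovy" (degrees; the focal length in pixels is half the picture's height over the tangent of half this angle, whatever the lens; pixels are square), "cx", "cy" (the principal point, pixels), "pose" (4x4, takes a point from camera to world coordinates). Camera axes: x right, y down, z forward; pixel columns grow to the right and rows downward; lengths in m; the calibration is good to about 2 mm. A picture is of the moment at which its call begins. camera_model takes no time and is no camera call.
- arm.job_done(): hands the job in; it is judged then, once.
The state is a dict: "t": time; "q": joint angles; "qd": joint speeds; "joint_efforts": joint torques, N m; "eef_pos": TCP position; "ee_rot": TCP orientation; "force": force on the tool from outside, world axes, zero at the start; "moment": the same for the moment, N m; "width": finger opening in m; "gripper_force": force on a finger pad.
Only numpy, scipy, OpenCV 4.12 (cv2) and the standard library are available. Lean on these libraries where they do the work, as an engineer would, in place of code of your own. Each camera call takes 0.05 s, during which the arm holds its last target. There are 200 camera calls.

TASK

Get the tagging station ready: first push the open label drawer of the grey unit fully home until it clicks into its catch, then turn the upside-down orange tub over so that it stands mouth-up, wholly on the round green-and-white disc in front of the unit, and leave the drawer shut. Do not shift the tape dispenser, the jar or the bundle of tags.

Things in the scene. Friction and masses are not known exactly. Their poses are not given: they have to be found in the camera images.
- tub: Orange square tub, 86 x 86 mm outside, 125 mm tall, walls and closed bottom 8 mm thick, about 0.3 kg. Starts upside down, left or right of the disc, turned up to 15 degrees from the unit. Origin: centre of its open mouth, level with the rim; z runs from the mouth to the closed bottom (up while upside down, down once it stands mouth-up); x and y are normal to its side faces.
- tub_base (a point): Centre of the outer face of the tub's closed bottom, 125 mm along the tub's z axis from its mouth.
- bay: Flat disc of tape on the table in front of the drawer unit, 190 mm across, green edge round a white middle; no thickness to speak of. Origin: its centre, on the table.
- unit_front (a point): Middle of the foot of the front face of the grey benchtop drawer unit, at table height. The unit is fixed to the table, 220 mm deep, 280 mm wide, 100 mm tall, and may be turned a few degrees. This point's x axis points into the unit (the way the drawer shuts), y along its front, z up.
- unit_drawer0 (a joint): The one drawer of the unit, with a blue front 274 mm wide from 14 to 88 mm above the table. Value: how far it is drawn out along the unit's -x, in m; 0 is fully home. A sprung catch resists over the last 18 mm (about 7 N) and then pulls it home. Open, it overhangs the disc.
- unit_drawer0_handle (a point): Middle of the drawer's steel bar handle: a horizontal bar 120 mm long along the unit's y, 35 mm before the drawer front, about 62 mm above the table. Moves with the drawer.
- tags: Bystander: white bundle of swing tags with a blue band, 50 x 85 x 30 mm tall, lying on the other side of the disc from the tub. Origin: centre of its underside.
- dispenser: Bystander: heavy steel tape dispenser, 60 mm (x) x 110 mm (y) x 89 mm tall, on the robot's side of the work. Origin: centre of its underside.
- jar: Bystander: clear jar with a red cap, 56 mm across, 85 mm tall, on the robot's side of the work. Origin: centre of its underside.
Mind the look-alikes: they are no part of the job. Of the things like the tub, leave any that is blue; of the rest the smaller one is meant.

How it is judged:
On the way, in this order (a step that is already met when the one before it is completed fails the run):
1. the drawer is fully home in its catch (value of joint unit_drawer0 below 0.004 m), for 0.2 s.
2. the tub stands mouth-up on the disc (angle between tub's own z axis and vertical above 3.04 rad and height (world z) of tub_base below 0.008 m and horizontal distance between tub_base and bay below 0.045 m and linear speed of tub below 0.02 m/s), for 0.2 s.
At the end, for the whole second after the job is handed in: The drawer is home (within 4 mm). The tub stands still, mouth-up (within 0.1 rad) with its bottom on the table, its centre within 45 mm of the disc's centre (all of step 2 and value of joint unit_drawer0 below 0.004 m); the robot touches nothing.
It fails at once if the bundle of tags is shifted by more than 25 mm (distance of tags from where it was at the start of the episode above 0.025 m).
It fails at once if the tape dispenser is shifted by more than 25 mm (distance of dispenser from where it was at the start of the episode above 0.025 m).
It fails at once if the jar is shifted by more than 25 mm (distance of jar from where it was at the start of the episode above 0.025 m).
It also fails if it takes over 72 s, if anything falls off the work surface, if the arm or the gripper's body presses on something with over 40 N, if the wrist force passes 120 N, or if a joint passes its speed limit or range.

## Working session

There is one attempt and no reset: what is moved stays moved. The work goes in short steps, Python scripts to look and compute and a tool call to move; the robot and the scene stay as the last step left them, time stands still between calls to the robot, and variables do not carry over. Pictures are saved under pics/ and viewed, at most 10 in all, crops included, and the job is handed in when it is done.

Besides the shell and the picture viewer there is one more tool, called after "Request:" by a JSON object that holds its "fn" and its "kwargs". arm_command: Moves the arm, as the interface text tells. Its arguments: {"type":"object","properties":{"series":{"type":"array"},"force":{"type":"number"}},"required":["series"]}

```bash
ls; mkdir -p pics; python3 - <<'E'
from station import arm
import cv2,numpy as np
np.set_printoptions(precision=4,suppress=True)
for n in("scene","top"):
    f=arm.grab_frame(n);cv2.imwrite(f"pics/{n}0.png",f)
    m=arm.camera_model(n);print(n,m["fovy"],m["cx"],m["cy"]);print(np.array(m["pose"]), {k:v for k,v in m.items() if k not in("pose",)})
print(arm.get_state())
E
```

```text
pics
scene 57.747506187718955 252.2505487648104 190.45904889290725
[[-0.6967  0.3876 -0.6037  1.0659]
 [ 0.7173  0.3896 -0.5777  0.429 ]
 [ 0.0113 -0.8355 -0.5494  0.592 ]
 [ 0.      0.      0.      1.    ]] {'fovy': 57.747506187718955, 'cx': 252.2505487648104, 'cy': 190.45904889290725}
top 52.38471891274823 256.6815725242414 194.09555596878732
[[ 0.0126 -0.9865  0.1631  0.3681]
 [-0.9999 -0.0124  0.0024 -0.1048]
 [-0.0004 -0.1632 -0.9866  1.0179]
 [ 0.      0.      0.      1.    ]] {'fovy': 52.38471891274823, 'cx': 256.6815725242414, 'cy': 194.09555596878732}
{'t': 0.1, 'q': array([-0.9089,  0.3593,  0.0112, -0.0003, -1.2241, -0.2881]), 'qd': array([-0.0002, -0.0027,  0.0036,  0.0008,  0.0007, -0.0001]), 'joint_efforts': array([  0.0003, -58.4163,  29.3753,   7.0155,   0.0101,  -0.    ]), 'eef_pos': array([ 0.2463, -0.628 ,  0.2477]), 'ee_rot': array([ 3.1401, -0.0001, -2.7679]), 'force': array([-0.0049,  0.1019,  0.9132]), 'moment': array([0.0147, 0.0118, 0.0267]), 'gripper_force': 0.0, 'width': 0.08743523881147722}
```

View pics/top0.png

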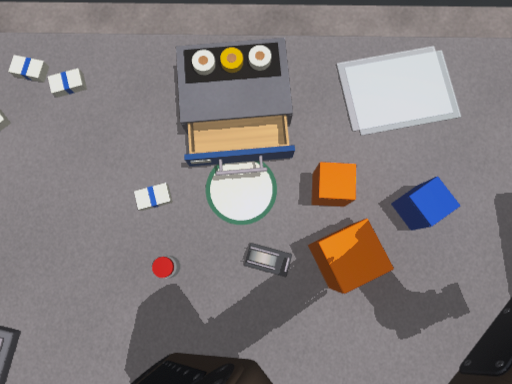

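View pics/scene0.png

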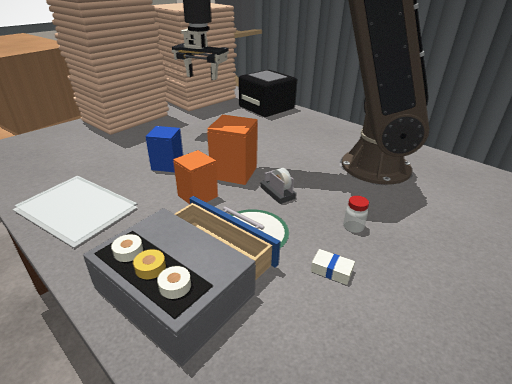

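The top view shows the open drawer front at (240,155), its handle at (240,172), the disc at (241,190) and the small orange tub at (335,185). The big orange tub at (350,255) and the blue one at (425,203) are decoys. Tags are at (152,196), the jar at (163,267) and the dispenser at (268,259).

```bash
cat > h.py <<'E'
import cv2,numpy as np
from station import arm
np.set_printoptions(precision=4,suppress=True)
def cam(n):
    m=arm.camera_model(n);f=192/np.tan(np.radians(m["fovy"])/2);return f,m["cx"],m["cy"],np.array(m["pose"])
def ray(n,px,z):
    f,cx,cy,P=cam(n);px=np.atleast_2d(np.asarray(px,float))
    d=np.c_[(px[:,0]-cx)/f,(px[:,1]-cy)/f,np.ones(len(px))]@P[:3,:3].T;o=P[:3,3]
    return o+d*((z-o[2])/d[:,2])[:,None]
def comps(mask,amin=40):
    c,_=cv2.findContours(mask.astype(np.uint8),cv2.RETR_EXTERNAL,cv2.CHAIN_APPROX_NONE)
    return sorted([k[:,0,:] for k in c if cv2.contourArea(k)>amin],key=lambda k:-len(k))
def rect(p):
    r=cv2.minAreaRect((p[:,:2]*1000).astype(np.float32));return np.round(r[0],1),np.round(r[1],1),round(r[2],1)
E
python3 - <<'E'
from h import *
I=cv2.imread("pics/top0.png");H=cv2.cvtColor(I,cv2.COLOR_BGR2HSV);h,s,v=[H[...,i].astype(int) for i in range(3)]
print("tub rows",[tuple(H[185,c]) for c in range(308,362,4)]); print("col",[tuple(H[r,330]) for r in range(156,214,4)])
def show(nm,m,z):
    for c in comps(m): print(nm,c.mean(0).round(1),rect(ray("top",c,z)))
org=(h>5)&(h<16)&(s>200)&(v>90)
show("orange-all z.125",org,.125)
show("orange-top",org&(v>215),.125)
show("green",(h>50)&(h<90)&(s>80)&(v>40),0)
show("blue .088",(h>105)&(h<125)&(s>150)&(v>50),.088)
show("red",((h<5)|(h>175))&(s>150)&(v>80),.085)
w=(s<40)&(v>170); show("white .03",w,.03)
cv2.imwrite("pics/crop0.png",cv2.resize(I[130:300,130:400],None,fx=2.9,fy=2.9,interpolation=cv2.INTER_CUBIC))
E
```

```text
tub rows [(np.uint8(0), np.uint8(14), np.uint8(94)), (np.uint8(9), np.uint8(133), np.uint8(98)), (np.uint8(10), np.uint8(185), np.uint8(99)), (np.uint8(15), np.uint8(225), np.uint8(227)), (np.uint8(15), np.uint8(225), np.uint8(230)), (np.uint8(15), np.uint8(226), np.uint8(230)), (np.uint8(15), np.uint8(228), np.uint8(229)), (np.uint8(15), np.uint8(226), np.uint8(230)), (np.uint8(15), np.uint8(225), np.uint8(230)), (np.uint8(15), np.uint8(227), np.uint8(230)), (np.uint8(15), np.uint8(226), np.uint8(230)), (np.uint8(15), np.uint8(224), np.uint8(230)), (np.uint8(7), np.uint8(50), np.uint8(158)), (np.uint8(176), np.uint8(13), np.uint8(138))]
col [(np.uint8(167), np.uint8(13), np.uint8(141)), (np.uint8(171), np.uint8(13), np.uint8(137)), (np.uint8(15), np.uint8(228), np.uint8(230)), (np.uint8(15), np.uint8(229), np.uint8(229)), (np.uint8(15), np.uint8(229), np.uint8(230)), (np.uint8(15), np.uint8(227), np.uint8(230)), (np.uint8(15), np.uint8(226), np.uint8(230)), (np.uint8(15), np.uint8(226), np.uint8(230)), (np.uint8(15), np.uint8(225), np.uint8(230)), (np.uint8(15), np.uint8(224), np.ui
[... 1202 characters left out ...]
7]), array([ 35.1, 125. ]), 5.1)
white .03 [142.1 198.2] (array([517.1, 191.4]), array([50.8, 33.8]), 17.0)
white .03 [161. 193.] (array([531. , 143.3]), array([50.7, 34.6]), 16.4)
white .03 [259.4  55.4] (array([ 914.5, -105.2]), array([55.8, 57.3]), 0.7)
white .03 [202.7  59.8] (array([900. ,  48.8]), array([59.2, 59.1]), 44.5)
white .03 [55.2 82.7] (array([829.2, 444.3]), array([51. , 34.5]), 16.9)
white .03 [73.4 77.7] (array([844. , 395.8]), array([50.9, 35.2]), 16.8)
white .03 [34.3 67.4] (array([871.7, 504.8]), array([34.6, 50.7]), 78.6)
white .03 [16.3 63.8] (array([881.8, 554.7]), array([33.8, 50.2]), 78.8)
white .03 [263.6 257.6] (array([ 370.3, -121.3]), array([37.9, 23.4]), 72.5)
```

View pics/crop0.png

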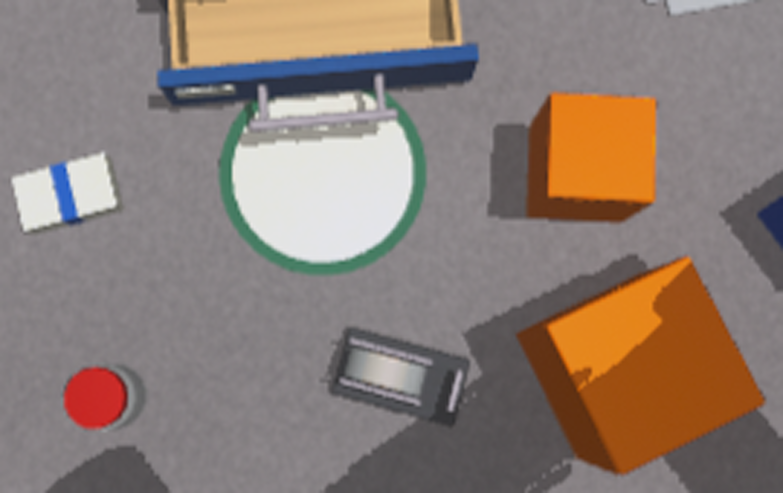

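The crop confirms it: unit turned about +6°, tub about −2°, drawer overhanging the disc. One refining measurement, then I move.

```bash
cat >> h.py <<'E'
from scipy.spatial.transform import Rotation as Ro
def pose():
    s=arm.get_state();return np.array(s["eef_pos"]),Ro.from_euler("xyz",s["ee_rot"])
def circ(p):
    A=np.c_[2*p[:,:2],np.ones(len(p))];b=(p[:,:2]**2).sum(1);x=np.linalg.lstsq(A,b,rcond=None)[0];return x[:2],np.sqrt(x[2]+x[0]**2+x[1]**2)
def to(pos,rpy,p0=None,r0=None):
    "shift and turn, in command units, from present (or given) pose; rpy in deg"
    if p0 is None:p0,r0=pose()
    if not isinstance(r0,Ro): r0=Ro.from_euler("xyz",r0,degrees=True)
    R=Ro.from_euler("xyz",rpy,degrees=True);t=(r0.inv()*R).as_rotvec()/(np.pi/2);d=r0.inv().apply(np.array(pos)-p0)/.1
    print("turn",t.round(3),"shift",d.round(3))
E
python3 - <<'E'
from h import *
I=cv2.imread("pics/top0.png");H=cv2.cvtColor(I,cv2.COLOR_BGR2HSV);h,s,v=[H[...,i].astype(int) for i in range(3)]
g=comps((h>50)&(h<90)&(s>80)&(v>40))[0]
pts=ray("top",g,0);c,r=circ(pts)
for _ in range(6):
    d=np.hypot(*(pts[:,:2]-c).T); c,r=circ(pts[(abs(d-.095)<.006)]) 
print("disc",c,r)
# tub top face, subpixel edges from the value channel: crossing levels along rows/cols
V=cv2.GaussianBlur(I[...,2],(0,0),.6).astype(float)
def cross(line,lo,hi,thr):
    for k in range(lo,hi):
        a,b=line[k],line[k+1]
        if (a-thr)*(b-thr)<0:return k+(thr-a)/(b-a)
L=[];R=[];T=[];B=[]
for y in range(170,192,2):
    L.append((cross(V[y],312,330,165),y));R.append((cross(V[y],345,365,185),y))
for x in range(326,350,2):
    T.append((x,cross(V[:,x],155,172,185)));B.append((x,cross(V[:,x],190,206,165)))
for n,e in zip("LRTB",(L,R,T,B)):
    p=ray("top",e,.125);vx,vy,x0,y0=cv2.fitLine((p[:,:2]*1000).astype(np.float32),cv2.DIST_HUBER,0,.01,.01).ravel()
    print(n,"mid",p.mean(0)[:2],"ang",np.degrees(np.arctan2(vy,vx)).round(2))
for z in(.125,.15,.18,.2):print("bigcorner far",z,ray("top",[367.2,219],z)[0,:2],"scene",ray("scene",[247,128],z)[0,:2], ray("scene",[258,119],z)[0,:2])
print("blue decoy corner",ray("top",[[440,178],[395,202]],.125)[:,:2])
wh=comps((s<40)&(v>150)&(np.indices(s.shape)[0]>158)&(np.indices(s.shape)[0]<180))
print("handle px ends", ray("top",[[214,173],[266,169]],.062)[:,:2])
print("disp", ray("top",[[250,243],[292,255],[286,276],[244,263]],.05)[:,:2])
to([.246,-.628,.349],[180,0,-174.2])
E
```

```text
disc [ 0.5498 -0.0603] 0.0920149830246939
L mid [ 0.5509 -0.2475] ang -3.5
R mid [ 0.552 -0.333] ang -2.42
T mid [nan nan] ang 0.0
B mid [ 0.5082 -0.2886] ang 87.66
bigcorner far 0.125 [ 0.461  -0.3569] scene [ 0.2917 -0.3402] [ 0.2071 -0.3693]
bigcorner far 0.15 [ 0.4584 -0.3498] scene [ 0.3331 -0.299 ] [ 0.2531 -0.3266]
bigcorner far 0.18 [ 0.4552 -0.3414] scene [ 0.3829 -0.2496] [ 0.3082 -0.2753]
bigcorner far 0.2 [ 0.4532 -0.3357] scene [ 0.416  -0.2167] [ 0.345  -0.2411]
blue decoy corner [[ 0.5591 -0.53  ]
 [ 0.5012 -0.4224]]
handle px ends [[ 0.5783  0.0051]
 [ 0.5902 -0.125 ]]
disp [[ 0.4058 -0.0875]
 [ 0.3779 -0.1909]
 [ 0.3273 -0.1762]
 [ 0.3572 -0.0736]]
turn [ 0.001 -0.     0.173] shift [ 0.003  0.003 -1.013]
```

Request:
{"fn": "arm_command", "kwargs": {"series": [0,0,0.173,0,0,-0.5,0,0,0,0.173,0,0,-1,0], "force": 20}}

```text
t: 0.35
eef_pos: [0.2462, -0.628, 0.3488]
ee_rot: [3.14, -0.001, -3.044]
force: [1.0, -0.2, 0.3]
width: 0.0725
gripper_force: 0.0
```

Tub centre is at (0.551, −0.290) with yaw about −2.4°, and its measured width of 85.5 mm fits. The handle is at (0.584, −0.060). I'm moving over to the drawer, high up.

Request:
{"fn": "arm_command", "kwargs": {"series": [0,0,0,-0.28,0.45,0,0,0,0,0,-0.55,0.9,0,0]}}

```text
t: 0.6
eef_pos: [0.2923, -0.5323, 0.3483]
ee_rot: [3.141, 0.0, -3.041]
force: [0.8, -0.5, -1.2]
width: 0.0532
gripper_force: 0.0
```

Request:
{"fn": "arm_command", "kwargs": {"series": [0,0,0,-0.28,0.45,0,0,0,0,0,-0.55,0.9,0,0]}}

```text
t: 0.85
eef_pos: [0.3379, -0.4364, 0.3482]
ee_rot: [3.141, -0.0, -3.04]
force: [0.6, 0.0, 0.6]
width: 0.0329
gripper_force: 0.0
```

Request:
{"fn": "arm_command", "kwargs": {"series": [0,0,0,-0.28,0.45,0,0,0,0,0,-0.55,0.9,0,0]}}

```text
t: 1.1
eef_pos: [0.3834, -0.3413, 0.3483]
ee_rot: [3.141, -0.0, -3.04]
force: [1.3, -0.2, 0.3]
width: 0.0135
gripper_force: 0.0
```

Request:
{"fn": "arm_command", "kwargs": {"series": [0,0,0,-0.28,0.45,0,0,0,0,0,-0.55,0.9,0,0]}}

```text
t: 1.35
eef_pos: [0.4289, -0.2461, 0.3484]
ee_rot: [3.141, -0.0, -3.04]
force: [-0.4, 0.1, -0.1]
width: 0.0007
gripper_force: 0.0
```

Request:
{"fn": "arm_command", "kwargs": {"series": [0,0,0,-0.28,0.45,0,0,0,0,0,-0.55,0.9,0,0]}}

```text
t: 1.6
eef_pos: [0.4745, -0.151, 0.3485]
ee_rot: [3.141, 0.0, -3.039]
force: [0.3, 0.2, 0.9]
width: 0.0004
gripper_force: 0.0
```

Request:
{"fn": "arm_command", "kwargs": {"series": [0,0,0,-0.28,0.4,0.4,0,0,0,0,-0.58,0.81,1,0,0,0,0,-0.58,0.81,1,0]}}

```text
t: 1.98
eef_pos: [0.5227, -0.0645, 0.2451]
ee_rot: [3.141, -0.005, -3.038]
force: [-0.2, 0.2, -0.2]
width: 0.0006
gripper_force: 0.0
```

Request:
{"fn": "arm_command", "kwargs": {"series": [0,0,0,0,0,0.5,0,0,0,0,0,0,1,0]}}

```text
t: 2.22
eef_pos: [0.5242, -0.0663, 0.1483]
ee_rot: [3.142, 0.002, -3.039]
force: [1.3, -0.2, -0.9]
width: 0.0004
gripper_force: 0.0
```

Request:
{"fn": "arm_command", "kwargs": {"series": [0,0,0,0,0,0.4,0,0,0,0,0,0,0.8,0,0,0,0,0,0,0.8,0]}}

```text
t: 2.6
eef_pos: [0.5218, -0.067, 0.0667]
ee_rot: [-3.141, -0.005, -3.04]
force: [-0.2, 0.5, 0.5]
width: 0.0005
gripper_force: 0.0
```

Request:
{"fn": "arm_command", "kwargs": {"series": [0,0,0,-0.2,0,0,0,0,0,0,-0.4,0,0,0,0,0,0,-0.5,0,0,0,0,0,0,-0.6,0,0,0,0,0,0,-0.7,0,0,0]}}

```text
t: 3.22
eef_pos: [0.5937, -0.0591, 0.0692]
ee_rot: [3.142, 0.0, -3.04]
force: [-1.5, -0.3, 0.7]
width: 0.0005
gripper_force: 0.4
```

Request:
{"fn": "arm_command", "kwargs": {"series": [0,0,0,-0.1,0,0,0,0,0,0,-0.2,0,0,0,0,0,0,-0.3,0,0,0]}}

```text
t: 3.6
eef_pos: [0.6237, -0.056, 0.0685]
ee_rot: [-3.142, -0.0, -3.039]
force: [-1.6, 0.2, -0.2]
width: 0.0005
gripper_force: 0.4
```

```bash
python3 - <<'E'
from h import *
f=arm.grab_frame("top");cv2.imwrite("pics/top1.png",f)
H=cv2.cvtColor(f,cv2.COLOR_BGR2HSV);h,s,v=[H[...,i].astype(int) for i in range(3)]
for c in comps((h>105)&(h<125)&(s>150)&(v>50)): print(c.mean(0),c.min(0),c.max(0),rect(ray("top",c,.088)))
print("unit front top edge z.1",ray("top",[[182,121],[240,119],[289,116]],.1)[:,:2])
for c in (200,220,270,285):print([tuple(int(k) for k in H[r,c]) for r in range(108,135,3)])
cv2.imwrite("pics/c1.png",cv2.resize(f[30:230,150:370],None,fx=3,fy=3,interpolation=cv2.INTER_CUBIC)[:600])
E
```

```text
[430.1149 203.5135] [407 177] [459 226] (array([ 509., -522.]), array([ 93.1, 104.5]), 35.0)
[151.881  196.4762] [148 187] [156 206] (array([512.8, 150.3]), array([49.2, 10.5]), 16.9)
[64.9762 81.4286] [61 72] [68 91] (array([804.9, 387.2]), array([54. , 10.3]), 18.2)
[283.7297 127.5135] [275 125] [291 130] (array([ 689.6, -166.4]), array([12.9, 39.9]), 5.7)
[25.4595 66.2432] [22 58] [30 75] (array([845.4, 492.3]), array([10.1, 47.2]), 77.4)
unit front top edge z.1 [[ 0.6998  0.0834]
 [ 0.7067 -0.0591]
 [ 0.7159 -0.1798]]
[(13, 67, 72), (13, 69, 96), (13, 71, 93), (13, 67, 87), (12, 68, 83), (12, 66, 77), (12, 66, 70), (11, 59, 61), (14, 57, 49)]
[(9, 31, 81), (12, 63, 113), (12, 61, 54), (10, 49, 47), (9, 53, 48), (12, 52, 49), (13, 57, 54), (13, 51, 45), (12, 52, 49)]
[(120, 15, 151), (123, 15, 150), (127, 18, 127), (17, 105, 156), (17, 104, 159), (17, 105, 165), (113, 42, 146), (120, 18, 70), (111, 25, 71)]
[(123, 17, 152), (123, 17, 151), (13, 42, 86), (20, 98, 241), (20, 100, 237), (20, 98, 239), (108, 172, 172), (108, 173, 171), (110, 116, 75)]
```

View pics/c1.png

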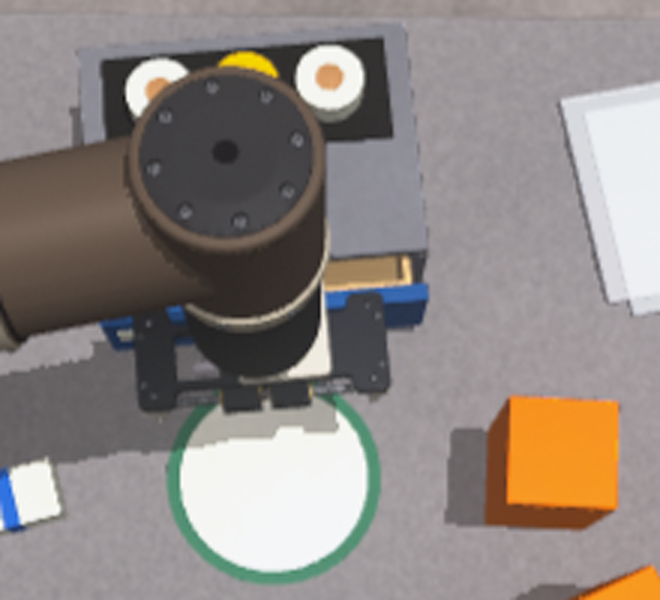

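The drawer is about 18 mm from home: its blue strip is at x = 0.690, against the unit edge at 0.714. I'm pushing through the catch.

Request:
{"fn": "arm_command", "kwargs": {"series": [0,0,0,-0.08,0,0,0,0,0,0,-0.15,0,0,0,0,0,0,-0.2,0,0,0]}}

```text
t: 4.03
eef_pos: [0.6403, -0.0544, 0.0678]
ee_rot: [3.142, -0.006, -3.04]
force: [-3.4, -1.3, -1.1]
width: 0.0006
gripper_force: 1.7
```

Request:
{"fn": "arm_command", "kwargs": {"series": [0,0,0,-0.04,0,0,0]}}

```text
t: 4.15
eef_pos: [0.647, -0.0536, 0.0683]
ee_rot: [3.142, -0.0, -3.04]
force: [0.1, -0.1, 0.1]
width: 0.0005
gripper_force: 0.0
```

```bash
python3 - <<'E'
from h import *
f=arm.grab_frame("top");cv2.imwrite("pics/top2.png",f)
H=cv2.cvtColor(f,cv2.COLOR_BGR2HSV);h,s,v=[H[...,i].astype(int) for i in range(3)]
for c in comps((h>105)&(h<125)&(s>150)&(v>50)):
    if 200<c.mean(0)[0]<320: print(c.mean(0),rect(ray("top",c,.088)))
print([tuple(int(k) for k in H[r,285]) for r in range(105,135,2)])
E
```

```text
[283.0278 118.5278] (array([ 713.1, -165.2]), array([12.8, 37.6]), 6.2)
[(120, 15, 153), (123, 17, 153), (123, 15, 151), (123, 15, 151), (120, 17, 120), (118, 31, 115), (108, 173, 172), (108, 173, 177), (109, 158, 123), (110, 116, 75), (110, 119, 77), (111, 116, 77), (110, 105, 78), (165, 8, 123), (168, 8, 156)]
```

The drawer snapped home: the strip jumped 23 mm, contact force dropped to zero and there's no gap at the unit edge. Next I back off, rise and turn the hand for aligning the tub.

Request:
{"fn": "arm_command", "kwargs": {"series": [0,0,0,0.3,0,0,0.45,0,0,0,0.3,0,-0.5,0.45,0,0,0,0.3,0,-1,0.45]}}

```text
t: 4.58
eef_pos: [0.6173, -0.0566, 0.1697]
ee_rot: [-3.141, 0.0, -3.039]
force: [1.0, -0.5, 0.1]
width: 0.0249
gripper_force: 0.0
```

Request:
{"fn": "arm_command", "kwargs": {"series": [0,0,-0.11,0.03,-0.1,-0.3,0.45,0,0,-0.22,0.07,-0.2,-0.6,0.45,0,0,-0.33,0.1,-0.3,-1,0.45,0,0,-0.44,0.14,-0.5,-1,0.45,0,0,-0.55,0.18,-0.7,-1,0.45,0,0,-0.66,0.22,-0.9,-1,0.45,0,0,-0.8,0.25,-1,-1,0.45,0,0,-0.936,0.28,-1,-1,0.45]}}

```text
t: 5.58
eef_pos: [0.6, -0.1598, 0.2688]
ee_rot: [-3.14, -0.0, -1.623]
force: [-0.0, -0.1, -0.3]
width: 0.0396
gripper_force: 0.0
```

```bash
python3 - <<'E'
from h import *
f=arm.grab_frame("scene");cv2.imwrite("pics/s1.png",f);cv2.imwrite("pics/top3.png",arm.grab_frame("top"))
print(pose()[0],arm.get_state()["ee_rot"],arm.get_state()["q"])
to([.563,-.362,.268],[180,0,-90])
E
```

```text
[ 0.5999 -0.1592  0.2689] [-3.1403  0.     -1.6259] [ 0.0548  0.2573 -0.0851  0.0001 -1.2271 -0.1099]
turn [-0.001  0.    -0.035] shift [2.045 0.256 0.009]
```

View pics/s1.png

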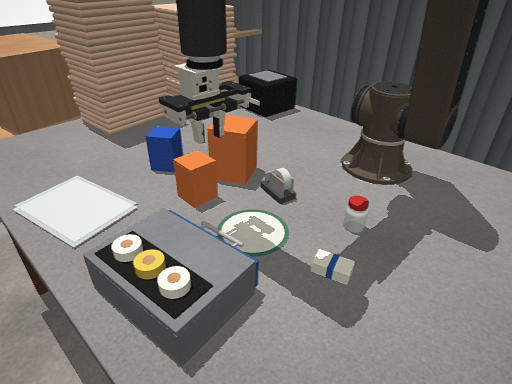

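The scene view shows the drawer shut flush against the unit and the tub standing at (196,178). I'm moving to the tub's −y side.

Request:
{"fn": "arm_command", "kwargs": {"series": [0,0,-0.035,0.5,0.06,0,0.45,0,0,-0.035,1,0.13,0,0.45]}}

```text
t: 5.92
eef_pos: [0.5814, -0.2585, 0.269]
ee_rot: [-3.14, -0.0, -1.575]
force: [0.4, 0.3, 0.2]
width: 0.0394
gripper_force: 0.0
```

Request:
{"fn": "arm_command", "kwargs": {"series": [0,0,0,0.5,0.1,0,0.45,0,0,0,1,0.18,0,0.45,0,0,0,1,0.18,0,0.45]}}

```text
t: 6.3
eef_pos: [0.562, -0.3611, 0.2681]
ee_rot: [3.141, -0.0, -1.581]
force: [-0.2, 1.2, -0.1]
width: 0.0398
gripper_force: 0.0
```

```bash
python3 - <<'E'
from h import *
cv2.imwrite("pics/s2.png",arm.grab_frame("scene"))
print(pose()[0],arm.get_state()["ee_rot"])
to([.563,-.363,.06],[180,0,-90])
E
```

```text
[ 0.5624 -0.3596  0.2682] [-3.1415 -0.0001 -1.5795]
turn [-0.    -0.    -0.006] shift [ 0.034 -0.006  2.082]
```

View pics/s2.png

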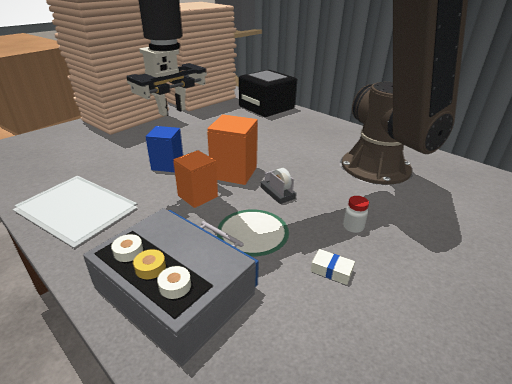

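The hand is over the gap at (165,95), between the tub and the blue decoy, and clear of both. Descending slowly, then pushing the tub toward the disc.

Request:
{"fn": "arm_command", "kwargs": {"series": [0,0,-0.006,0.03,0,0.4,0.45,0,0,-0.006,0.03,0,0.8,0.45,0,0,-0.006,0.03,0,1,0.45]}}

```text
t: 6.72
eef_pos: [0.5623, -0.3594, 0.1663]
ee_rot: [3.14, 0.001, -1.566]
force: [-0.7, 1.2, -0.1]
width: 0.0392
gripper_force: 0.0
```

Request:
{"fn": "arm_command", "kwargs": {"series": [0,0,0,0,0,0.3,0.45,0,0,0,0,0,0.6,0.45,0,0,0,0,0,0.9,0.45,0,0,0,0,0,1,0.45,0,0,0,0,0,1,0.45]}}

```text
t: 7.35
eef_pos: [0.564, -0.3628, 0.0775]
ee_rot: [-3.138, -0.006, -1.562]
force: [-16.5, 2.5, 53.1]
width: 0.0396
gripper_force: 26.2
```

Request:
{"fn": "arm_command", "kwargs": {"series": [0,0,0,-0.1,0,0.07,0.45,0,0,0,-0.2,0,0.07,0.45,0,0,0,-0.3,0,0.07,0.45,0,0,0,-0.4,0,0.07,0.45]}}

```text
t: 7.85
eef_pos: [0.5729, -0.3341, 0.0811]
ee_rot: [-3.119, -0.025, -1.554]
force: [-15.6, -55.4, 98.2]
width: 0.0389
gripper_force: 50.2
```

Contact that I didn't expect (98 N), so I'm backing off at once.

Request:
{"fn": "arm_command", "kwargs": {"series": [0,0,0,0.25,0,-0.1,0.45,0,0,0,0.25,0,-0.4,0.45,0,0,0,0.25,0,-0.8,0.45]}}

```text
t: 8.22
eef_pos: [0.5625, -0.3451, 0.142]
ee_rot: [3.141, 0.001, -1.566]
force: [0.5, 0.3, -0.4]
width: 0.0397
gripper_force: 0.0
```

```bash
python3 - <<'E'
from h import *
f=arm.grab_frame("scene");g=arm.grab_frame("top");cv2.imwrite("pics/s3.png",f)
cv2.imwrite("pics/top4.png",g)
a=cv2.resize(f[40:260,110:350],None,fx=1.65,fy=1.65);b=cv2.resize(g[100:320,200:440],None,fx=1.65,fy=1.65)
cv2.imwrite("pics/m4.png",np.hstack([a,b]));print(arm.get_state())
E
```

```text
{'t': 8.325, 'q': array([-0.2551,  0.4097, -0.1539,  0.0016, -0.9984,  0.2607]), 'qd': array([ 0.0024,  0.0377, -0.0564, -0.0245,  0.0553,  0.0009]), 'joint_efforts': array([ -0.4121, -58.5283,  25.6926,   5.9827,  -0.8853,   0.0354]), 'eef_pos': array([ 0.5658, -0.3462,  0.1472]), 'ee_rot': array([-3.1335, -0.0036, -1.5643]), 'force': array([1.041 , 0.0044, 0.226 ]), 'moment': array([ 0.0193, -0.0667,  0.0322]), 'gripper_force': 0.0, 'width': 0.03930960091281463}
```

View pics/m4.png

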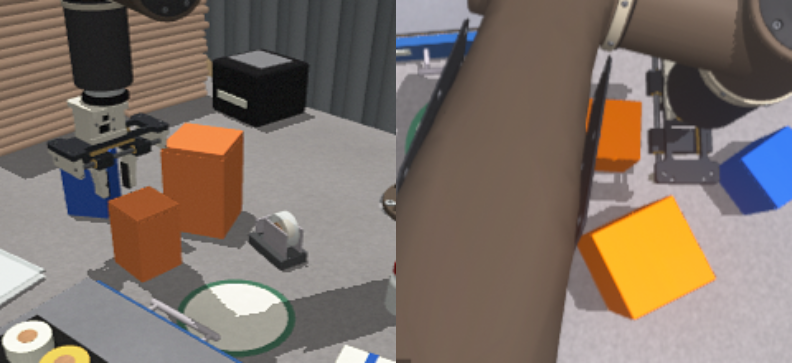

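The hand's body (±39 mm in tool x) had come down on the tub's top. That fits the geometry: body underside at 0.124 m, tub top at 0.125 m. The tub still stands. I'll push again with the body kept above 0.13 m.

Request:
{"fn": "arm_command", "kwargs": {"series": [0,0,0,0.2,0,0,0.45,0,0,0,0.2,0,-0.1,0.45,0,0,0,0.2,0,0,0.45,0,0,0,0.2,0,0.3,0.45,0,0,0,0.2,0,0.52,0.45,0,0,0,0.2,0,0.52,0.45]}}

```text
t: 9.07
eef_pos: [0.561, -0.3652, 0.0866]
ee_rot: [3.137, 0.002, -1.564]
force: [-0.7, -0.0, -0.3]
width: 0.0392
gripper_force: 0.0
```

```bash
python3 - <<'E'
from h import *
s=arm.get_state();print(s["eef_pos"],s["ee_rot"],s["force"],s["t"])
f=arm.grab_frame("scene");g=arm.grab_frame("top")
a=cv2.resize(f[90:220,130:270],None,fx=3,fy=3);b=cv2.resize(g[130:260,290:430],None,fx=2.6,fy=3)
cv2.imwrite("pics/m5.png",np.hstack([a,b]))
E
```

```text
[ 0.561  -0.3652  0.0866] [ 3.1368  0.002  -1.564 ] [-0.6974 -0.0313 -0.317 ] 9.075
```

View pics/m5.png

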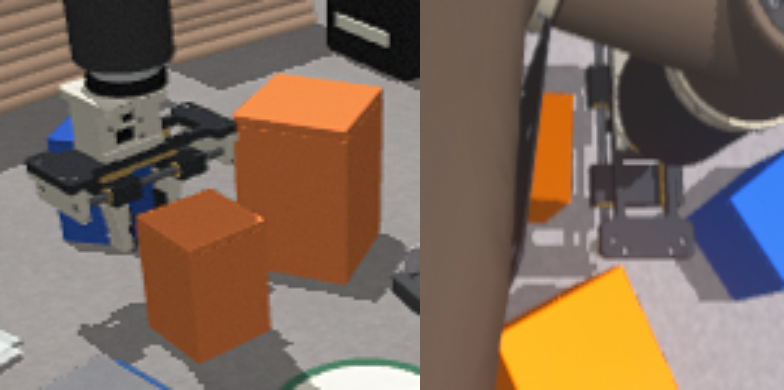

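Both panels show the fingers now clear of the tub and decoys, with the body above the tub's top. Pushing.

Request:
{"fn": "arm_command", "kwargs": {"series": [0,0,0,-0.1,0,-0.03,0.45,0,0,0,-0.2,0,-0.03,0.45,0,0,0,-0.3,0,-0.03,0.45,0,0,0,-0.4,0,-0.03,0.45]}}

```text
t: 9.68
eef_pos: [0.5627, -0.3253, 0.0931]
ee_rot: [-3.141, -0.0, -1.563]
force: [0.6, -1.0, 0.6]
width: 0.0395
gripper_force: 0.5
```

Request:
{"fn": "arm_command", "kwargs": {"series": [0,0,0,-0.15,0,0,0.45,0,0,0,-0.3,0,0,0.45,0,0,0,-0.45,0,0,0.45]}}

```text
t: 10.05
eef_pos: [0.5621, -0.2801, 0.0929]
ee_rot: [-3.141, -0.0, -1.563]
force: [-0.3, -2.3, 2.3]
width: 0.0394
gripper_force: 1.3
```

```bash
python3 - <<'E'
from h import *
s=arm.get_state();print(s["eef_pos"],s["ee_rot"],s["force"],s["t"])
f=arm.grab_frame("scene");g=arm.grab_frame("top")
cv2.imwrite("pics/s6.png",f);cv2.imwrite("pics/t6.png",g)
for n,F,z in(("scene",f,.125),("top",g,.125)):
    H=cv2.cvtColor(F,cv2.COLOR_BGR2HSV);h,s,v=[H[...,i].astype(int) for i in range(3)]
    for c in comps((h>5)&(h<17)&(s>190)&(v>90)): print(n,c.mean(0),c.min(0),c.max(0))
E
```

```text
[ 0.5621 -0.2801  0.0929] [-3.1412 -0.0003 -1.5632] [-0.2873 -2.2899  2.31  ] 10.05
top [332.4236 251.0591] [309 220] [363 292]
top [303.6923 182.3846] [287 161] [320 202]
```

```bash
python3 - <<'E'
import cv2,numpy as np
f=cv2.imread("pics/s6.png");g=cv2.imread("pics/t6.png")
a=cv2.resize(f[90:220,130:270],None,fx=3,fy=3);b=cv2.resize(g[130:260,250:390],None,fx=2.6,fy=3)
cv2.imwrite("pics/m6.png",np.hstack([a,b]))
E
```

```text
(no output)
```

View pics/m6.png

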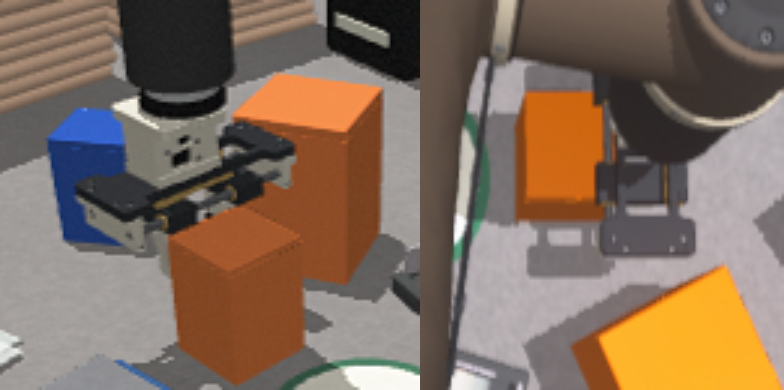

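The tub stands, now about 60 mm nearer the disc. The push force (≈2.3 N on a 3 N tub) means friction is high, so a push near its top will tip it onto its side with the mouth toward −y. From there I can take the 8 mm wall through the mouth, which avoids the tight 86 mm grip.

Request:
{"fn": "arm_command", "kwargs": {"series": [0,0,0,0.1,0,0,0.45,0,0,0,0.15,0,-0.2,0.45,0,0,0,0.15,0,-0.37,0.45,0,0,0,0.15,0,-0.37,0.45]}}

```text
t: 10.65
eef_pos: [0.5629, -0.2968, 0.1311]
ee_rot: [-3.139, -0.001, -1.564]
force: [-0.3, -0.6, -0.1]
width: 0.0391
gripper_force: 0.0
```

Request:
{"fn": "arm_command", "kwargs": {"series": [0,0,0,-0.12,0,0,0.45,0,0,0,-0.2,0,0,0.45,0,0,0,-0.3,0,0,0.45,0,0,0,-0.4,0,0,0.45]}}

```text
t: 11.15
eef_pos: [0.562, -0.2553, 0.1297]
ee_rot: [-3.141, -0.0, -1.563]
force: [0.6, -1.8, 1.8]
width: 0.0396
gripper_force: 1.1
```

Request:
{"fn": "arm_command", "kwargs": {"series": [0,0,0,-0.08,0,0,0.45,0,0,0,-0.16,0,0,0.45,0,0,0,-0.24,0,0,0.45,0,0,0,-0.3,0,0,0.45]}}

```text
t: 11.65
eef_pos: [0.5613, -0.2252, 0.1292]
ee_rot: [3.141, 0.001, -1.563]
force: [-0.5, 0.8, 0.2]
width: 0.0394
gripper_force: 0.1
```

```bash
cat >> h.py <<'E'
def orange():
    for n in("scene","top"):
        F=arm.grab_frame(n);cv2.imwrite(f"pics/{n}_last.png",F)
        H=cv2.cvtColor(F,cv2.COLOR_BGR2HSV);h,s,v=[H[...,i].astype(int) for i in range(3)]
        for c in comps((h>4)&(h<18)&(s>170)&(v>60),150): print(n,c.mean(0).round(1),c.min(0),c.max(0))
E
python3 - <<'E'
from h import *
orange();s=arm.get_state();print(s["eef_pos"],s["force"],s["t"])
F=cv2.imread("pics/s6.png");H=cv2.cvtColor(F,cv2.COLOR_BGR2HSV);print("ref s6",[tuple(int(k) for k in H[r,205]) for r in (165,180,200)])
E
```

```text
scene [229.2 158.5] [192 115] [256 218]
top [333.2 250.2] [309 219] [366 292]
top [280.3 180.2] [262 158] [298 202]
[ 0.5613 -0.2252  0.1292] [-0.1875  1.0973  0.0798] 11.75
ref s6 [(11, 183, 164), (11, 182, 143), (11, 180, 132)]
```

Request:
{"fn": "arm_command", "kwargs": {"series": [0,0,0,-0.1,0,0,0.45,0,0,0,-0.2,0,0,0.45,0,0,0,-0.3,0,0,0.45,0,0,0,-0.3,0,0,0.45]}}

```text
t: 12.25
eef_pos: [0.5614, -0.1952, 0.1297]
ee_rot: [-3.142, 0.0, -1.562]
force: [0.3, -0.3, -1.0]
width: 0.0395
gripper_force: 0.0
```

```bash
python3 - <<'E'
from h import *
orange();s=arm.get_state();print(s["eef_pos"],s["force"],s["t"])
E
```

```text
scene [236.4 172.3] [208 116] [263 238]
top [335.2 248.8] [309 219] [370 292]
top [260.7 184. ] [239 164] [284 202]
[ 0.5615 -0.1958  0.1296] [ 0.4795  0.5988 -0.9276] 12.35
```

Request:
{"fn": "arm_command", "kwargs": {"series": [0,0,0,0.2,0,-0.4,0.45,0,0,0,0.6,-0.15,-0.8,0.45,0,0,0,1,-0.3,-1,0.45]}}

```text
t: 12.72
eef_pos: [0.5933, -0.2973, 0.2328]
ee_rot: [-3.138, -0.001, -1.563]
force: [0.5, 0.8, -0.8]
width: 0.0395
gripper_force: 0.0
```

```bash
python3 - <<'E'
from h import *
orange();p=arm.get_state();print(p["eef_pos"],p["t"])
f=cv2.imread("pics/scene_last.png");g=cv2.imread("pics/top_last.png")
a=cv2.resize(f[110:260,170:330],None,fx=2.5,fy=2.5);b=cv2.resize(g[130:280,200:360],None,fx=2.5,fy=2.5)
cv2.imwrite("pics/m7.png",np.hstack([a,b]))
E
```

```text
scene [234.1 175. ] [208 115] [263 238]
top [332.9 250.4] [309 219] [365 292]
[ 0.5939 -0.2998  0.232 ] 12.825
```

View pics/m7.png

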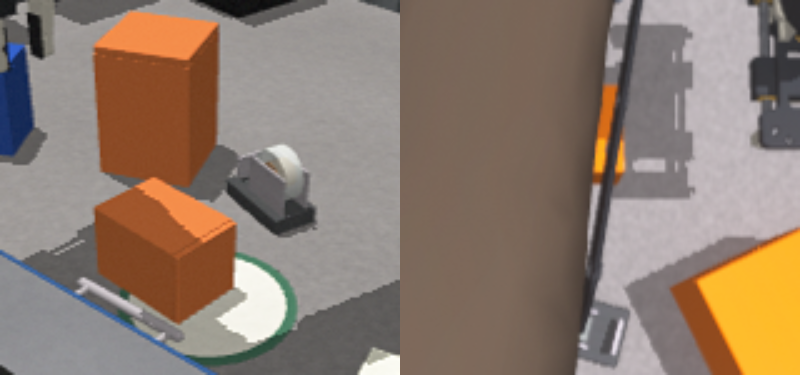

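The tub lies on its side on the disc's −y half, its closed bottom at right (235,250 in the left panel) and its mouth toward −y. I'll get its pose from the top-face corners.

```bash
python3 - <<'E'
from h import *
I=cv2.imread("pics/scene_last.png");G=cv2.cvtColor(I,cv2.COLOR_BGR2GRAY)
c0=np.float32([[208.4,193.2],[230.8,181.2],[264,199.2],[241.2,214]]).reshape(-1,1,2)
c=cv2.cornerSubPix(G,c0.copy(),(3,3),(-1,-1),(3,50,.01)).reshape(-1,2)
for C in(c0.reshape(-1,2),c):
    p=ray("scene",C,.086)[:,:2];print(p.tolist());print(np.linalg.norm(np.roll(p,-1,0)-p,axis=1),p.mean(0),[np.degrees(np.arctan2(*(q[::-1]))).round(1) for q in(np.roll(p,-1,0)-p)])
b=np.float32([[96,285],[180,320],[235,275]])/2.5+[170,110]
print("bottom",ray("scene",b,0)[:,:2].tolist())
T=cv2.imread("pics/top_last.png");H=cv2.cvtColor(T,cv2.COLOR_BGR2HSV)
m=(H[...,0]>4)&(H[...,0]<18)&(H[...,1]>170);m[:,:275]=0;m[:150]=0;m[206:]=0;m[:,300:]=0
k=comps(m,10)[0];print("top right part",k.min(0),k.max(0),ray("top",[[k[:,0].max()+.5,190]],.086)[0],ray("top",[[290,k[:,1].min()-.5],[290,k[:,1].max()+.5]],.086)[:,:2])
E
```

```text
[[0.600323891630596, -0.17460833536835896], [0.518526406244842, -0.17700267700806083], [0.5177820209756591, -0.05364201030173582], [0.6023804965090078, -0.05016169834253442]]
[0.0818 0.1234 0.0847 0.1245] [ 0.5598 -0.1139] [np.float64(-178.3), np.float64(90.3), np.float64(2.4), np.float64(-90.9)]
[[0.6024512265144741, -0.1784553993017266], [0.5147779902878489, -0.1802321743248867], [0.5183411184671726, -0.05469972883384966], [0.6026210790630533, -0.05313782777346471]]
[0.0877 0.1256 0.0843 0.1253] [ 0.5595 -0.1166] [np.float64(-178.8), np.float64(88.4), np.float64(1.1), np.float64(-90.1)]
bottom [[0.6171038305289163, -0.1622148710652388], [0.5930186974909459, -0.05757231453558198], [0.4983597048195155, -0.06798631680549527]]
top right part [279 164] [286 187] [ 0.5331 -0.1747  0.086 ] [[ 0.5992 -0.1833]
 [ 0.5394 -0.1832]]
```

Lying pose: centre (0.560, −0.116), mouth plane at y = −0.178, far wall at x ≈ 0.5985. The sizes, 125 × 85 mm, fit. Tilting the hand 45° to enter the mouth.

Request:
{"fn": "arm_command", "kwargs": {"series": [0,-0.1,-0.005,0,0,0,0.57,0,-0.2,-0.005,-0.05,0,0.1,0.57,0,-0.3,-0.005,-0.1,-0.02,0.2,0.57,0,-0.4,-0.005,-0.15,-0.04,0.3,0.57,0,-0.5,-0.005,-0.2,-0.045,0.42,0.57,0,-0.5,-0.005,-0.2,-0.045,0.42,0.57]}}

```text
t: 13.58
eef_pos: [0.5947, -0.2771, 0.1824]
ee_rot: [3.135, 0.791, -1.565]
force: [-0.4, -0.5, -0.7]
width: 0.0498
gripper_force: 0.0
```

```bash
cat >> h.py <<'E'
def tgt(pos,tilt):
    "tilt deg: tool z = (0,sin,-cos); closing axis along x"
    a=np.radians(tilt);z=np.array([0,np.sin(a),-np.cos(a)]);y=np.array([-1.,0,0]);x=np.cross(y,z)
    R=Ro.from_matrix(np.c_[x,y,z]);p0,r0=pose();s=arm.get_state()
    print("at",p0,"z",r0.as_matrix()[:,2],"w",round(s["width"],4),"F",s["force"].round(1),"t",round(s["t"],2),"q",s["q"].round(2))
    print("turn",((r0.inv()*R).as_rotvec()/(np.pi/2)).round(3),"shift",(r0.inv().apply(np.array(pos)-p0)/.1).round(3))
E
python3 - <<'E'
from h import *
tgt([.5985,-.236,.118],45)
E
```

```text
at [ 0.5947 -0.2771  0.1824] z [-0.0105  0.7113 -0.7028] w 0.0498 F [-0.4 -0.5 -0.7] t 13.57 q [-0.53  0.66  0.39 -0.66 -1.74  0.58]
turn [0.007 0.004 0.003] shift [ 0.169 -0.045  0.744]
```

Request:
{"fn": "arm_command", "kwargs": {"series": [0.007,0,0.003,0.17,-0.045,0.3,0.57,0.007,0,0.003,0.17,-0.045,0.74,0.57,0.007,0,0.003,0.17,-0.045,0.74,0.57]}}

```text
t: 13.95
eef_pos: [0.5998, -0.2323, 0.1218]
ee_rot: [-3.136, 0.786, -1.561]
force: [-0.3, -0.6, 1.0]
width: 0.05
gripper_force: 0.0
```

```bash
python3 - <<'E'
from h import *
tgt([.5985,-.165,.047],45)
E
```

```text
at [ 0.5998 -0.2323  0.1218] z [-0.0011  0.7074 -0.7068] w 0.05 F [-0.3 -0.6  1. ] t 13.95 q [-0.48  0.68  0.27 -0.68 -1.59  0.63]
turn [0.001 0.    0.005] shift [0.054 0.012 1.005]
```

Request:
{"fn": "arm_command", "kwargs": {"series": [0,0,0.004,0.05,0.01,0.2,0.57,0,0,0.004,0.05,0.01,0.4,0.57,0,0,0.004,0.05,0.01,0.55,0.57,0,0,0.004,0.05,0.01,0.65,0.57]}}

```text
t: 14.45
eef_pos: [0.5997, -0.1921, 0.073]
ee_rot: [-3.138, 0.786, -1.569]
force: [-0.3, 0.1, 0.7]
width: 0.0501
gripper_force: 0.0
```

```bash
python3 - <<'E'
from h import *
tgt([.5985,-.165,.047],45)
E
```

```text
at [ 0.5997 -0.1921  0.073 ] z [ 0.0022  0.7072 -0.707 ] w 0.0501 F [-0.3  0.1  0.7] t 14.45 q [-0.44  0.7   0.19 -0.7  -1.49  0.66]
turn [-0.001  0.     0.001] shift [-0.008  0.012  0.376]
```

Request:
{"fn": "arm_command", "kwargs": {"series": [0,0,0,0,0.01,0.12,0.57,0,0,0,0,0.01,0.25,0.57,0,0,0,0,0.01,0.37,0.57,0,0,0,0,0.01,0.37,0.57]}}

```text
t: 14.95
eef_pos: [0.5985, -0.166, 0.0468]
ee_rot: [-3.139, 0.786, -1.57]
force: [-0.1, -0.4, 0.0]
width: 0.0499
gripper_force: 0.0
```

Request:
{"fn": "arm_command", "kwargs": {"series": [0,0,0,0,0,0,0,0,0,0,0,0,0,0,0,0,0,0,0,0,0,0,0,0,0,0,0,0,0,0,0,0,0,0,0], "force": 40}}

```text
t: 15.58
eef_pos: [0.5986, -0.1669, 0.0477]
ee_rot: [-3.138, 0.786, -1.569]
force: [-1.3, -0.6, 1.5]
width: 0.0077
gripper_force: 40.0
```

```bash
python3 - <<'E'
from h import *
tgt([.5985,-.165,.047],45);orange()
E
```

```text
at [ 0.5986 -0.1669  0.0477] z [ 0.0023  0.7073 -0.7069] w 0.0077 F [-1.3 -0.6  1.5] t 15.57 q [-0.41  0.71  0.14 -0.72 -1.43  0.68]
turn [-0.001  0.     0.001] shift [-0.008  0.001  0.018]
scene [234.3 174.7] [207 115] [263 239]
top [266.1 171.2] [239 163] [288 187]
```

The wall is gripped (7.7 mm, 40 N). Lift, then turn 90° about the closing axis.

Request:
{"fn": "arm_command", "kwargs": {"series": [0,0,0,-0.1,0,-0.1,0,0,0,0,-0.4,0,-0.4,0,0,0,0,-0.7,0,-0.7,0,0,0,0,-1,0,-1,0]}}

```text
t: 16.18
eef_pos: [0.5985, -0.1669, 0.191]
ee_rot: [-3.137, 0.785, -1.568]
force: [0.5, 0.4, -1.9]
width: 0.0077
gripper_force: 40.0
```

Request:
{"fn": "arm_command", "kwargs": {"series": [0,0.08,0,0,0,0,0,0,0.16,0,0,0,0,0,0,0.24,0,0,0,0,0,0,0.32,0,0,0,0,0,0,0.4,0,0,0,0,0,0,0.5,0,0,0,0,0]}}

```text
t: 16.92
eef_pos: [0.599, -0.1669, 0.1905]
ee_rot: [-3.136, -0.004, -1.573]
force: [-1.8, -0.4, -3.0]
width: 0.0076
gripper_force: 40.0
```

```bash
python3 - <<'E'
from h import *
tgt([.589,-.06,.21],0);orange()
E
```

```text
at [ 0.599  -0.1669  0.1905] z [ 0.0059 -0.0037 -1.    ] w 0.0076 F [-1.8 -0.4 -3. ] t 16.93 q [ 0.04  0.31 -0.2   0.   -1.06 -0.05]
turn [-0.004 -0.002 -0.001] shift [-1.068  0.101 -0.199]
scene [236.  158.8] [202 118] [261 203]
top [333.3 250.4] [309 219] [366 292]
top [263.1 179.6] [239 151] [297 196]
```

Request:
{"fn": "arm_command", "kwargs": {"series": [0,0.08,0,-0.15,0.02,0,0,0,0.16,0,-0.3,0.05,0,0,0,0.24,0,-0.5,0.1,0,0,0,0.32,0,-0.7,0.1,0.05,0,0,0.4,0,-0.85,0.1,0.1,0,0,0.5,0,-1,0.1,0.15,0,0,0.5,0,-1,0.1,0.15,0]}}

```text
t: 17.9
eef_pos: [0.5885, -0.0655, 0.1723]
ee_rot: [3.141, -0.788, -1.57]
force: [0.2, 0.0, -3.1]
width: 0.0077
gripper_force: 40.0
```

```bash
python3 - <<'E'
from h import *
print(ray("top",[[241.5,189.3]],0));tgt([.589,-.055,.125],-45);orange()
E
```

```text
[[ 0.5487 -0.0619  0.    ]]
at [ 0.5885 -0.0655  0.1723] z [ 0.0001 -0.7089 -0.7054] w 0.0077 F [ 0.2  0.  -3.1] t 17.9 q [ 0.54  0.42 -0.59  0.72 -1.16 -1.05]
turn [-0.    -0.002  0.001] shift [-0.409 -0.005  0.259]
scene [228.6 143.8] [208 115] [256 178]
scene [255.3 201.3] [228 179] [276 223]
top [351.2 256.1] [309 219] [392 292]
top [244.9 178.8] [225 156] [261 201]
```

Request:
{"fn": "arm_command", "kwargs": {"series": [0,0,0,-0.2,0,0.13,0,0,0,0,-0.41,0,0.26,0,0,0,0,-0.41,0,0.26,0]}}

```text
t: 18.38
eef_pos: [0.5879, -0.0572, 0.1252]
ee_rot: [-3.141, -0.785, -1.574]
force: [0.3, -1.1, -2.4]
width: 0.0074
gripper_force: 40.0
```

Request:
{"fn": "arm_command", "kwargs": {"series": [0,0,0,-0.03,0,0.03,0,0,0,0,-0.055,0,0.055,0,0,0,0,-0.07,0,0.07,0,0,0,0,-0.07,0,0.07,0]}}

```text
t: 18.88
eef_pos: [0.5888, -0.0563, 0.1168]
ee_rot: [-3.137, -0.785, -1.575]
force: [-0.3, 0.5, -2.6]
width: 0.0079
gripper_force: 40.0
```

```bash
python3 - <<'E'
from h import *
tgt([.589,-.055,.114],-45)
E
```

```text
at [ 0.5888 -0.0563  0.1168] z [ 0.0013 -0.707  -0.7072] w 0.0079 F [-0.3  0.5 -2.6] t 18.88 q [ 0.55  0.49 -0.63  0.76 -1.07 -1.14]
turn [-0.001  0.    -0.002] shift [-0.029 -0.002  0.011]
```

Still carrying the full weight, so down a little at a time.

Request:
{"fn": "arm_command", "kwargs": {"series": [0,0,0,-0.015,0,0.015,0,0,0,0,-0.02,0,0.02,0,0,0,0,-0.02,0,0.02,0]}}

```text
t: 19.25
eef_pos: [0.5888, -0.0562, 0.1138]
ee_rot: [-3.138, -0.785, -1.575]
force: [0.8, -0.6, -2.6]
width: 0.0078
gripper_force: 40.0
```

Request:
{"fn": "arm_command", "kwargs": {"series": [0,0,0,-0.01,0,0.01,0,0,0,0,-0.015,0,0.015,0,0,0,0,-0.015,0,0.015,0]}}

```text
t: 19.62
eef_pos: [0.5888, -0.0562, 0.1117]
ee_rot: [-3.138, -0.785, -1.575]
force: [-0.4, -0.3, -2.0]
width: 0.0076
gripper_force: 40.0
```

Request:
{"fn": "arm_command", "kwargs": {"series": [0,0,0,-0.012,0,0.012,0,0,0,0,-0.018,0,0.018,0,0,0,0,-0.018,0,0.018,0]}}

```text
t: 20.0
eef_pos: [0.5893, -0.0562, 0.1111]
ee_rot: [-3.136, -0.787, -1.576]
force: [-3.4, 3.0, 11.2]
width: 0.0078
gripper_force: 40.0
```

```bash
python3 - <<'E'
from h import *
s=arm.get_state();print(s["force"],s["moment"],s["eef_pos"])
orange()
E
```

```text
[-3.4077  3.0308 11.2082] [ 0.8377  1.2478 -0.8561] [ 0.5893 -0.0562  0.1111]
scene [232.7 148.2] [208 115] [256 183]
scene [256.5 225.4] [231 207] [276 244]
top [351.1 256.2] [309 219] [392 292]
top [241.7 183.9] [224 162] [256 204]
```

Now resting on the table (11 N). Release, then back out along the tool axis.

Request:
{"fn": "arm_command", "kwargs": {"series": [0,0,0,0,0,0,0.35,0,0,0,0,0,0,0.35,0,0,0,0,0,0,0.35,0,0,0,0,0,0,0.35]}}

```text
t: 20.6
eef_pos: [0.5888, -0.0563, 0.1091]
ee_rot: [-3.138, -0.785, -1.575]
force: [0.7, -1.0, 1.4]
width: 0.0303
gripper_force: 0.5
```

Request:
{"fn": "arm_command", "kwargs": {"series": [0,0,0,0,0,-0.15,0.35,0,0,0,0,0,-0.4,0.35,0,0,0,0,0,-0.7,0.35,0,0,0,0,0,-1,0.35]}}

```text
t: 21.1
eef_pos: [0.5886, 0.016, 0.181]
ee_rot: [-3.138, -0.785, -1.574]
force: [0.1, -0.4, 0.2]
width: 0.0308
gripper_force: 0.0
```

Request:
{"fn": "arm_command", "kwargs": {"series": [0,0,0,0,0,-0.5,0.35,0,0,0,0.5,0,-1,0.35,0,0,0,0.5,0,-1,0.35]}}

```text
t: 21.48
eef_pos: [0.5895, 0.0521, 0.2904]
ee_rot: [-3.129, -0.781, -1.579]
force: [-0.3, -0.5, -0.4]
width: 0.0306
gripper_force: 0.0
```

```bash
python3 - <<'E'
from h import *
s=arm.get_state();print(s["force"],s["eef_pos"],s["t"])
orange()
T=cv2.imread("pics/top_last.png");H=cv2.cvtColor(T,cv2.COLOR_BGR2HSV);h,sa,v=[H[...,i].astype(int) for i in range(3)]
for c in comps((h>4)&(h<18)&(sa>170)&(v>60),150):
    if c.mean(0)[0]<300: print("tub rim z.125",rect(ray("top",c,.125)))
for c in comps((h>105)&(h<125)&(sa>120)&(v>50)): print("blue",c.mean(0).round(1),rect(ray("top",c,.088)))
for c in comps(((h<4)|(h>175))&(sa>150)&(v>80)): print("red",rect(ray("top",c,.085)))
S=cv2.imread("pics/scene_last.png");H=cv2.cvtColor(S,cv2.COLOR_BGR2HSV)
m=(H[...,0]>4)&(H[...,0]<18)&(H[...,1]>170)&(H[...,2]>60)
for c in comps(m,150):
    a=cv2.approxPolyDP(c.reshape(-1,1,2),4,True)[:,0];print(a.tolist());print(ray("scene",a,0)[:,:2].round(3).tolist());print(ray("scene",a,.125)[:,:2].round(3).tolist())
E
```

```text
[-0.2543 -0.5443 -0.4356] [0.5895 0.0521 0.2904] 21.475
scene [242.3 176.5] [208 115] [278 244]
top [350.9 256.2] [309 219] [392 292]
top [237.4 183.6] [220 163] [256 204]
tub rim z.125 (array([540.6, -58.4]), array([97.2, 84.6]), 0.7)
blue [236.6 126.2] (array([692.6, -52.8]), array([ 35.4, 270.2]), 5.9)
blue [425.7 204.1] (array([ 502. , -509.2]), array([ 97.3, 134.1]), 34.9)
blue [151.7 196. ] (array([513.4, 150.6]), array([50.3, 11.7]), 14.3)
blue [26.  64.6] (array([849.5, 491.8]), array([11.7, 39.9]), 78.6)
blue [64.2 78.4] (array([813. , 390.1]), array([38.2, 10.9]), 18.2)
red (array([346.5, 117.2]), array([47.2, 46.9]), 47.1)
[[222, 115], [208, 128], [211, 177], [242, 184], [230, 191], [231, 228], [255, 244], [275, 229], [278, 191], [246, 180], [255, 167], [256, 119]]
[[0.061, -0.732], [0.203, -0.662], [0.454, -0.345], [0.412, -0.243], [0.466, -0.24], [0.586, -0.107], [0.586, -0.018], [0.506, -0.021], [0.361, -0.135], [0.386, -0.251], [0.303, -0.289], [-0.016, -0.589]]
[[0.273, -0.487], [0.385, -0.431], [0.583, -0.181], [0.55, -0.101], [0.593, -0.099], [0.687, 0.006], [0.687, 0.076], [0.624, 0.074], [0.51, -0.016], [0.529, -0.107], [0.464, -0.138], [0.212, -0.374]]
```

```bash
python3 - <<'E'
from h import *
A=cv2.imread("pics/top2.png");B=cv2.imread("pics/top_last.png")
for c in(280,285,288):print([A[r,c].tolist() for r in range(111,122,2)],[B[r,c].tolist() for r in range(111,122,2)])
print("tub column", [B[r,237].tolist() for r in range(160,208,4)])
print(arm.get_state()["force"]); print(arm.job_done())
E
```

```text
[[151, 141, 142], [135, 126, 127], [81, 81, 84], [174, 103, 55], [176, 105, 56], [139, 84, 49]] [[134, 126, 126], [120, 112, 112], [73, 70, 71], [154, 90, 49], [157, 93, 49], [128, 76, 44]]
[[151, 142, 143], [120, 112, 112], [115, 102, 101], [172, 102, 55], [177, 105, 57], [123, 76, 47]] [[135, 126, 126], [106, 99, 99], [122, 102, 95], [153, 91, 48], [158, 93, 50], [99, 61, 39]]
[[151, 142, 143], [115, 108, 109], [127, 85, 64], [172, 103, 56], [177, 105, 57], [91, 60, 43]] [[134, 126, 127], [103, 96, 97], [114, 75, 56], [153, 91, 48], [157, 93, 50], [79, 52, 38]]
tub column [[221, 228, 230], [24, 128, 233], [30, 55, 100], [29, 55, 101], [30, 94, 177], [28, 130, 233], [28, 131, 233], [30, 131, 233], [33, 132, 233], [34, 132, 233], [34, 57, 101], [34, 57, 102]]
[ 0.2697  0.5018 -1.2131]
the job is handed in; nothing more can be done
None
```

I handed the job in at about 21.5 s: the last frames show the drawer still home and the tub mouth-up within about 5 mm of the disc's centre, the tags and jar unmoved, and the dispenser never approached but not re-measured, but the hand's body at one point pressed on the tub's top (53–98 N at the wrist), which may have broken the 40 N limit, and no verdict came back.

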